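# Clear a sample rack jammed across the return chute

## Robot

A 7-joint arm with a two-finger parallel gripper is mounted at the origin on the work surface. World frame = base frame: x ahead of the robot, y to its left, z up, the work surface at z = 0. Lengths are in m, angles in rad, forces in N, time in s.
With the tool pointing down it reaches from about 0.4 to 0.85 m from the base axis. Payload 4.5 kg.
Tool frame: the origin (TCP) lies at the centre of the arm's flange, where the gripper is bolted on; the fingertips stand nose_length ahead of it and the grasp point (between the pads) lies 147 mm ahead of it (nose_length is the distance from the TCP to the fingertips, in m); z points along the fingers, y is the line along which they close (so a half turn about z gives the same grasp; the last joint's range is limited). The gripper opens to 88 mm and grips with 3 to 60 N. Pads are 18 mm wide; open, the fingers measure 123 mm over their backs; the gripper's body (75 mm by 187 mm) begins 45 mm behind the grasp point.
Start: joints at [-1.226, 0.689, -0.195, 1.565, 0.157, 0.902, -0.215], TCP at [0.191, 0.595, 0.405] pointing down, gripper open.
Joint ranges: [-3.01, 3.01], [-0.46, 2.08], [-1.47, 1.51], [0.13, 2.56], [-1, 4.14], [0.04, 2.09], [-2.66, 2.66]. Speed limits (rad/s): [2.57, 2.57, 3.14, 3.14, 3.14, 3.14, 3.14].

## Interface

Orientations are given as a unit quaternion [x, y, z, w].
In Python, from plant import * gives the robot as it stands.
- The arm moves only by the tool play_rows, never from a script. Its argument "rows" is a list that holds one entry, the list of rows, each a list of 6 numbers: the shift along the tool's x, y, z normalised to -1 to 1, where 1 is 0.5 m, then the turn, a rotation vector about the tool's x, y, z normalised to -1 to 1, where 1 is 0.5 rad. A call has 1 to 20 rows; each row is the pose to reach, as a shift and turn from the pose commanded when the call began, along the tool's axes at that moment; what a row does not reach only later rows make up. A row lasts 1/12 s, in which the tool goes at most 41.7 mm and 7.16 degrees, less where a joint would pass 70% of its speed; a pose out of reach is approached as far as the arm can. A call with a number of a shift or a turn outside -1 to 1 is refused whole. A call with a gripper value outside its range is refused whole. "claw" is the closure, from 0 (fully open) to 1 (shut), set as the call begins (left out, the last holds). The fingers move at their own pace and stop on an object; "squeeze" is the grip in N (left out, the last holds). Time passes only in rows, so rows that repeat a pose let the fingers close. It gives the time, the measured TCP pose, the force, the opening and the grip force at its end, in the units of the state.
- get_state(): the state, without advancing time (a new reading comes with each control period).
- snapshot(name): name is "side" or "top"; returns a dict with "pixels" (480x640x3 uint8, blue, green, red), "camera_matrix" (3x3 intrinsics, pixels), "dist_coeffs" ([k1, k2, p1, p2, k3] as OpenCV has them; the pictures are not rectified), "world_to_cam" (4x4, takes a point from world to camera coordinates). Camera axes: x right, y down, z forward; pixel columns grow to the right and rows downward; lengths in m; the calibration is good to about 2 mm. A picture is of the moment at which its call begins. There is no depth.
- finish_job(): hands the job in; it is judged then, once.
The state is a dict: "clock": time; "q": joint angles; "qd": joint speeds; "joint_torque": joint torques, N m; "tool_pos": TCP position; "eef_rot": TCP orientation; "contact_force": force on the tool from outside, world axes, zero at the start; "moment": the same for the moment, N m; "opening": opening from 0.0 (shut) to 1.0 (fully open); "finger_force": force on a finger pad.
Only numpy, scipy, OpenCV 4.12 (cv2) and the standard library are available. Lean on these libraries where they do the work, as an engineer would, in place of code of your own. Each camera call takes 0.05 s, during which the arm holds its last target. There are 200 camera calls.

## Task

A yellow-marked sample rack has turned sideways and jammed across the narrowing chute, its ends caught under the chute's turned-in lips. Push it back up the chute without tipping it over, until it stands clear on the level landing at the top, then lift it out and set it down - do not drop it - upright in the teal bin marked yellow, in line with the yellow racks there. Leave the racks already in the bins as they stand.

Things in the scene. Friction and masses are not known exactly. Their poses are not given: they have to be found in the camera images.
- rack_jammed: jammed rack: grey, yellow top edges; a plain block outside, 26 mm thick (x), 116 long (y), 52 tall (z), about 75 g, slippery. Origin: centre of its underside. Starts across the slope, long side within 0.2 rad of the chute's y, square to the slope floor: its top leans to the outlet and would meet a vertical finger first. It stays where it is left; pushed below 20 mm above the floor it slides, higher it tips.
- chute: steel rack chute, fixed; origin on the bench under its centre line; x points uphill (away from the robot at yaw 0), y across, z up. Level landing: x 30 to 160 mm, floor 70 mm above the bench, 166 mm wide between rails 23 mm high, no lips. From x = 30 mm the floor falls 12 degrees towards -x to the outlet at x = -175 mm. Beyond x = 160 mm a 166 mm wide belt track end lies level with the landing.
- landing (a point): point on the landing floor, on the centre line, chute x = 90 mm, 70 mm above the bench; axes as the chute's. At the other end, below the outlet, lies an open tray 22 mm high with a green-edged rack that came through.
- slope_top (a point): top edge of the slope on the centre line (chute x = 30 mm, z = 70 mm); x points up along the slope floor, z square to it. Two guides, 58 mm high, stand on the slope: inner faces 150 mm apart at x = -10 mm, closing evenly to 46 mm at x = -150, parallel to x = -210. A 3 mm thick lip on top of each turns 17 mm inwards from x = -10 to -118 and 7 mm where parallel; between the lips the chute is open.
- bin_yellow: teal open bin marked yellow, fixed, 200 mm (x) x 146 mm (y) x 46 mm high, walls and floor 4 mm thick; origin under its centre on the bench. Two yellow racks stand in it with their long side along the bin's y, centred at bin x = 78 and 46 mm; the room from x = -96 to 33 mm is free.
- bin_blue: the same teal bin marked blue, with one blue rack in it at bin x = 78 mm; it and the yellow bin stand left and right of the chute, either way round
- rack_yellow1: grey five-place sample rack, 26 x 116 x 52 mm like the jammed one, yellow edges, standing in the yellow bin; origin at the centre of its underside
- rack_yellow2: grey five-place sample rack, 26 x 116 x 52 mm like the jammed one, yellow edges, standing in the yellow bin beside the other; origin at the centre of its underside
- rack_blue1: grey five-place sample rack, 26 x 116 x 52 mm like the jammed one, blue edges, standing in the blue bin; origin at the centre of its underside

How it is judged:
By the outcome, as a careful person would: the job done as asked, in the order asked, and still so for the second after the job is handed in, with the robot touching nothing.
It also fails if it takes over 56 s, if anything falls off the work surface, if the arm or the gripper's body presses on something with over 40 N, if the wrist force passes 120 N, or if a joint passes its speed limit or range.

## Working session

There is one attempt and no reset: what is moved stays moved. The work goes in short steps, Python scripts to look and compute and a tool call to move; the robot and the scene stay as the last step left them, time stands still between calls to the robot, and variables do not carry over. Pictures are saved under pics/ and viewed, at most 10 in all, crops included, and the job is handed in when it is done.

Besides the shell and the picture viewer there is one more tool, called as a command line: name --argument value ..., lists and objects as JSON in quotes. play_rows: Moves the arm, as the interface text tells. Its arguments: {"type":"object","properties":{"rows":{"type":"array"},"claw":{"type":"number"},"squeeze":{"type":"number"}},"required":["rows"]}

```bash
mkdir -p pics; ls; python3 - <<'E'
from plant import *
import cv2,numpy as np,pickle
print(get_state())
for n in("top","side"):
    s=snapshot(n); cv2.imwrite(f"pics/{n}0.png",s["pixels"]); pickle.dump(s,open(f"{n}0.pkl","wb"))
    print(n,s["camera_matrix"],s["dist_coeffs"],s["world_to_cam"])
try: print(nose_length)
except Exception as e: print(e)
E
```

```text
pics
{'clock': 0.0, 'q': array([-1.22622145,  0.68996857, -0.19454503,  1.5663218 ,  0.1573414 ,
        0.90250963, -0.2150805 ]), 'qd': array([-3.15428842e-04,  2.78273765e-04, -3.56082262e-04, -1.91694319e-03,
        4.54386775e-05, -3.97808448e-04,  1.21009910e-04]), 'joint_torque': array([-8.28533830e-04, -5.27567160e+01, -1.26691125e+00, -1.53437126e+01,
       -5.25531534e-02,  6.44589352e-03,  1.68707616e-04]), 'tool_pos': array([0.19104214, 0.59474696, 0.40392611]), 'eef_rot': array([ 1.54688322e-01,  9.87962907e-01, -9.02044584e-04, -6.73148171e-05]), 'contact_force': array([-0.53821795,  0.49478624, -0.73748346]), 'moment': array([-0.01445315,  0.02217771,  0.02278652]), 'finger_force': 0.0, 'opening': 1.0026746886120108}
top [[525.82579464   0.         319.6019699 ]
 [  0.         525.82579464 235.91627963]
 [  0.           0.           1.        ]] [-0.09507467  0.          0.          0.          0.        ] [[-0.0073106  -0.99997028 -0.00244666  0.01198133]
 [-0.9955059   0.00750894 -0.09440141  0.56865239]
 [ 0.09441697  0.00174554 -0.99553121  1.11979161]
 [ 0.          0.          0.          1.        ]]
side [[622.12169828   0.         322.76380503]
 [  0.         622.12169828 238.4715139 ]
 [  0.           0.           1.        ]] [-0.05267788  0.          0.          0.          0.        ] [[ 0.99497451 -0.09921677 -0.0134815  -0.56854503]
 [-0.07369381 -0.6344743  -0.76942289  0.08656172]
 [ 0.06778599  0.76654967 -0.63859742  1.24292831]
 [ 0.          0.          0.          1.        ]]
0.166
```

View pics/top0.png

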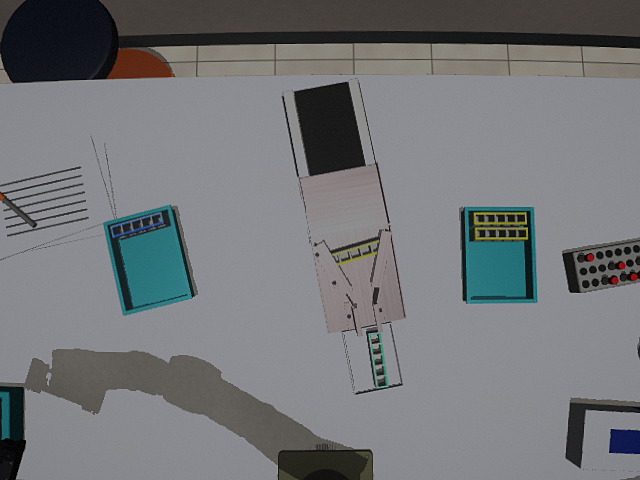

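View pics/side0.png

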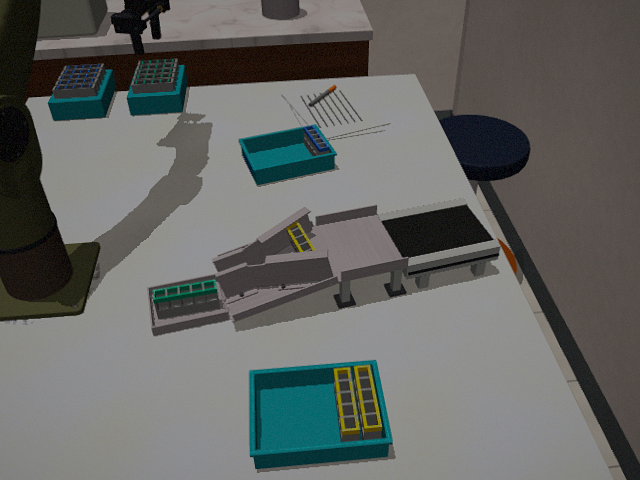

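The top view shows the chute (about 283–405, 80–335) with its yellow rack near (355,252), the yellow bin at right near (500,255) with its racks at the far end, and the blue bin at left. The side view agrees. Next I'll measure with colour masks and a zoomed crop.

```bash
cat > h.py <<'E'
from plant import *
import cv2,numpy as np,pickle
def load(n): return pickle.load(open(n,"rb"))
def ray(s,p):
    p=np.array(p,float).reshape(-1,1,2); u=cv2.undistortPoints(p,s["camera_matrix"],s["dist_coeffs"])[:,0]
    T=s["world_to_cam"]; R,t=T[:3,:3],T[:3,3]
    d=np.c_[u,np.ones(len(u))]@R; return -R.T@t,d/np.linalg.norm(d,axis=1)[:,None]
def onz(s,p,z):
    c,d=ray(s,p); return c+d*((z-c[2])/d[:,2])[:,None]
def onplane(s,p,q,n):
    c,d=ray(s,p); return c+d*(((q-c)@n)/(d@n))[:,None]
def proj(s,P):
    T=s["world_to_cam"]; return cv2.projectPoints(np.array(P,float).reshape(-1,3),cv2.Rodrigues(T[:3,:3])[0],T[:3,3],s["camera_matrix"],s["dist_coeffs"])[0][:,0]
def mask(s,lo,hi):
    return cv2.inRange(cv2.cvtColor(s["pixels"],cv2.COLOR_BGR2HSV),lo,hi)
def yellow(s): return mask(s,(22,120,60),(36,255,255))
def blobs(m,amin=60):
    m=cv2.morphologyEx(m,cv2.MORPH_CLOSE,np.ones((9,9)))
    return [c for c in cv2.findContours(m,cv2.RETR_EXTERNAL,cv2.CHAIN_APPROX_NONE)[0] if cv2.contourArea(c)>amin]
E
python3 - <<'E'
from h import *
t=load("top0.pkl"); d=load("side0.pkl")
for n,s in(("top",t),("side",d)):
    for c in blobs(cv2.morphologyEx(yellow(s),0,np.ones((1,1)))):
        r=cv2.minAreaRect(c); print(n,[np.round(x,1) for x in r], cv2.boxPoints(r).round(1).tolist())
        if n=="top": print(onz(s,cv2.boxPoints(r),.056).round(4).tolist())
m=mask(t,(80,120,60),(100,255,255))
for c in blobs(m,2000):
    r=cv2.minAreaRect(c); print("teal",cv2.boxPoints(r).round(1).tolist()); print(onz(t,cv2.boxPoints(r),.046).round(4).tolist())
im=t["pixels"][70:345,265:425]; cv2.imwrite("pics/crop1.png",cv2.resize(im[:, :],None,fx=2.15,fy=2.15,interpolation=cv2.INTER_CUBIC))
im=t["pixels"][150:345,280:420]; cv2.imwrite("pics/crop1.png",cv2.resize(im,None,fx=3,fy=3,interpolation=cv2.INTER_CUBIC))
E
```

```text
top [array([356.4, 252.3]), array([13.4, 47.2]), np.float64(73.4)] [[331.8999938964844, 252.60000610351562], [377.20001220703125, 239.1999969482422], [381.0, 252.0], [335.70001220703125, 265.5]]
[[0.5302, -0.0181, 0.056], [0.5581, -0.1146, 0.056], [0.5307, -0.1222, 0.056], [0.5029, -0.0259, 0.056]]
top [array([500. , 225.5]), array([27., 54.]), np.float64(90.0)] [[473.0, 212.0], [527.0, 212.0], [527.0, 239.0], [473.0, 239.0]]
[[0.6152, -0.3226, 0.056], [0.6146, -0.4419, 0.056], [0.5559, -0.4391, 0.056], [0.5569, -0.3205, 0.056]]
side [array([357.3, 399.1]), array([68. , 40.8]), np.float64(82.2)] [[332.5, 368.20001220703125], [372.8999938964844, 362.70001220703125], [382.1000061035156, 430.0], [341.70001220703125, 435.5]]
side [array([299.9, 238.4]), array([33.9, 14.7]), np.float64(58.2)] [[284.70001220703125, 227.89999389648438], [297.20001220703125, 220.1999969482422], [315.0, 249.0], [302.5, 256.70001220703125]]
teal [[463.79998779296875, 207.0], [534.4000244140625, 205.39999389648438], [536.5999755859375, 302.0], [466.1000061035156, 303.6000061035156]]
[[0.6275, -0.3058, 0.046], [0.6305, -0.4632, 0.046], [0.4203, -0.459, 0.046], [0.4193, -0.3041, 0.046]]
teal [[101.19999694824219, 220.39999389648438], [170.3000030517578, 204.5], [192.1999969482422, 299.29998779296875], [123.0999984741211, 315.20001220703125]]
[[0.6046, 0.4857, 0.046], [0.6381, 0.332, 0.046], [0.433, 0.2808, 0.046], [0.3989, 0.4314, 0.046]]
```

View pics/crop1.png

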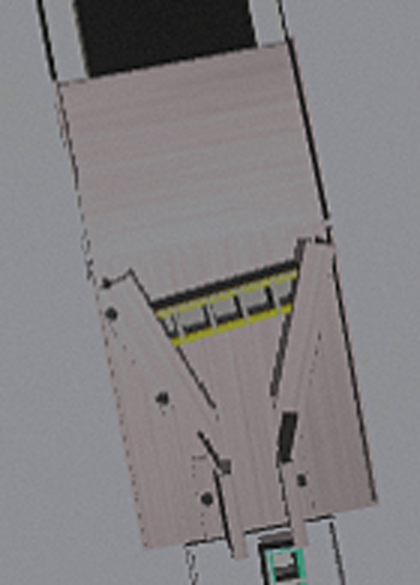

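The crop shows the landing's far corners at full-image px (299,178) and (377,163). The outlet corners are at (329,333) and (406,317), and the rack's yellow edges appear between the lips.

```bash
python3 - <<'E'
from h import *
t=load("top0.pkl"); d=load("side0.pkl")
a=onz(t,[(299,178),(376.7,163.3)],.07); b=onz(t,[(329,332.7),(405.7,317.3)],.0264)
print(a.round(4),np.linalg.norm(a[0]-a[1])); print(b.round(4),np.linalg.norm(b[0]-b[1]))
A=a.mean(0)[:2];B=b.mean(0)[:2]; v=A-B; print("len",np.linalg.norm(v),"yaw",np.arctan2(v[1],v[0]))
for e in(a,b):
    w=(e[0]-e[1]); print("yaw edge",np.arctan2(-w[0],w[1]))
yaw=np.arctan2(v[1],v[0]); u=np.array([np.cos(yaw),np.sin(yaw)])
O1=A-.16*u;O2=B+.175*u; O=(O1+O2)/2; print("O",O1,O2)
def ch(x,y,z): return np.array([*(O+x*u+y*np.array([-u[1],u[0]])),z])
# rack: yellow pts top px on tilted plane 52mm above slope
ux=np.array([*(u*np.cos(np.radians(12))),np.sin(np.radians(12))]); n=np.array([*(-u*np.sin(np.radians(12))),np.cos(np.radians(12))])
uy=np.array([-u[1],u[0],0])
T=ch(.03,0,.07); q=T+.052*n
for nme,s in(("top",t),("side",d)):
    for c in blobs(yellow(s)):
        P=onplane(s,c[:,0].astype(float),q,n)-T
        S=np.c_[P@ux,P@uy]
        if abs(S).max()<.25:
            r=cv2.minAreaRect((S*1000).astype(np.float32)); print(nme,r,cv2.boxPoints(r).round(1).tolist())
# check drawing
im=t["pixels"].copy(); im2=d["pixels"].copy()
def sl(x,y,z): return T+x*ux+y*uy+z*n
pts=[[ch(.16,.083,.07),ch(.16,-.083,.07),ch(.03,-.083,.07),ch(.03,.083,.07)]]
g=lambda x: (-.010,.075) if 0 else None
cc=np.cos(np.radians(12))
for sg in(1,-1):
    pts.append([sl((-.04)/cc,sg*.075,.058),sl(-.18/cc,sg*.023,.058),sl(-.205/cc,sg*.023,.058)])
    pts.append([sl((-.04)/cc,sg*.058,.058),sl(-.148/cc,sg*.018,.058)])
for I,s in((im,t),(im2,d)):
    for p in pts: cv2.polylines(I,[(proj(s,p)*16).round().astype(int)],False,(0,0,255),1,cv2.LINE_AA,4)
o=np.hstack([cv2.resize(im[150:345,280:420],None,fx=2.6,fy=2.6),cv2.resize(im2[180:345,200:380],None,fx=2.4,fy=2.4)[:390,:].copy() if 0 else cv2.resize(im2[175:345,200:400],(420,507)) if 0 else cv2.resize(cv2.resize(im2[175:370,200:360],None,fx=2.6,fy=2.6),(416,507))])
cv2.imwrite("pics/chk.png",o); print(o.shape)
E
```

```text
[[ 0.6885  0.0505  0.07  ]
 [ 0.7192 -0.1152  0.07  ]] 0.1685445545120653
[[ 0.3595 -0.0109  0.0264]
 [ 0.3908 -0.1769  0.0264]] 0.1688953328092488
len 0.3344328521806201 yaw 0.18518864834404458
yaw edge 0.1833376222466322
yaw edge 0.18655468550034784
O [ 0.54660976 -0.06179214] [ 0.54716721 -0.06168771]
top ((-40.571807861328125, -0.7386093139648438), (27.29790687561035, 95.06565856933594), 5.569316387176514) [[-58.79999923706055, 45.20000076293945], [-49.5, -49.400001525878906], [-22.399999618530273, -46.70000076293945], [-31.600000381469727, 47.900001525878906]]
side ((-42.51910400390625, 8.772274017333984), (27.47571563720703, 93.1907958984375), 5.653441905975342) [[-60.79999923706055, 53.79999923706055], [-51.599998474121094, -38.900001525878906], [-24.299999237060547, -36.20000076293945], [-33.400001525878906, 56.5]]
(507, 780, 3)
```

View pics/chk.png

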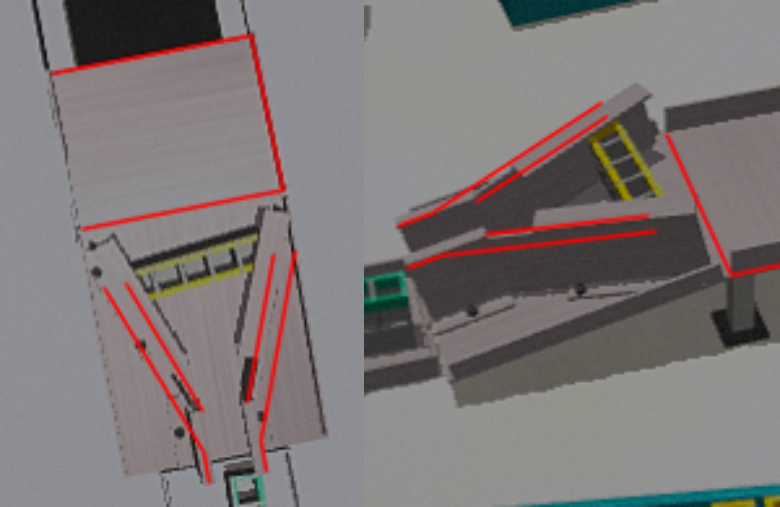

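The overlay in the side and top views agrees with the landing edges. It also shows that the guide x values are in the slope_top frame: the guide tops start near slope x = -10. The rack sits at slope x of about -41 mm, turned about +0.10 rad. Next I'll check the bin yaw and compute the first moves.

```bash
cat >> h.py <<'E'
from scipy.spatial.transform import Rotation as Ro
YAW=.1852; CO=np.array([.5469,-.0617]); A12=np.radians(12)
u=np.array([np.cos(YAW),np.sin(YAW),0]); uy=np.array([-u[1],u[0],0]); ez=np.array([0,0,1.])
ux=u*np.cos(A12)+ez*np.sin(A12); n=-u*np.sin(A12)+ez*np.cos(A12)
def ch(x,y,z): return np.array([*CO,0])+x*u+y*uy+z*ez
T0=ch(.03,0,.07)
def sl(x,y,z): return T0+x*ux+y*uy+z*n
def rot(ydir_yaw,lean=0):
    "tool z down, tool y at world yaw ydir_yaw; lean = tips ahead towards chute +x (rad)"
    R=Ro.from_euler('z',ydir_yaw-np.pi/2)*Ro.from_matrix([[-1,0,0],[0,1,0],[0,0,-1]])
    return Ro.from_rotvec(-lean*uy)*R
def move(tip,R,frm=None,length=nose_length):
    "frm: (tip,R) commanded start; default the measured state"
    s=get_state()
    p0,R0=(s["tool_pos"],Ro.from_quat(s["eef_rot"])) if frm is None else (frm[0]-length*frm[1].as_matrix()[:,2],frm[1])
    p1=tip-length*R.as_matrix()[:,2]
    v=np.r_[R0.inv().apply(p1-p0)/.5,(R0.inv()*R).as_rotvec()/.5]
    print("row",v.round(4).tolist(),"mm",round(1000*np.linalg.norm(p1-p0)),"deg",round(np.degrees((R0.inv()*R).magnitude()),1),"tcp",p1.round(3))
E
python3 - <<'E'
from h import *
t=load("top0.pkl"); d=load("side0.pkl")
for s,nm in((t,"top"),(d,"side")):
    c=max(blobs(yellow(s)),key=cv2.contourArea)
    P=onz(s,c[:,0].astype(float),.056)[:,:2]*1000
    print(nm,cv2.minAreaRect(P.astype(np.float32)))
    m=blobs(mask(s,(80,120,60),(100,255,255)),2000)
    for c in m: print("teal",cv2.minAreaRect((onz(s,c[:,0].astype(float),.046)[:,:2]*1000).astype(np.float32)))
R=rot(YAW+np.pi/2,np.radians(18)); 
print(R.as_matrix().round(2))
mid=np.array([.45,.28,.26]); Rn=Ro.from_quat(get_state()["eef_rot"])
move(mid,R)
move(sl(-.075,0,.085),R)
move(sl(-.075,0,.085),R,(mid,R))
E
```

```text
top ((585.5396728515625, -381.2040100097656), (118.26119232177734, 58.69246292114258), 89.73938751220703)
teal ((523.7601928710938, -382.2312316894531), (155.49136352539062, 207.0703582763672), 89.77447509765625)
teal ((518.8032836914062, 381.8720703125), (208.5361785888672, 155.04937744140625), 14.114738464355469)
side ((585.6575317382812, -385.4098205566406), (60.907047271728516, 123.93743133544922), 0.0929817333817482)
teal ((524.5479736328125, -391.3508605957031), (170.5977783203125, 208.4713897705078), 89.64013671875)
teal ((524.6453247070312, 353.0973205566406), (210.4583740234375, 213.34866333007812), 14.030932426452637)
[[-0.93 -0.18  0.3 ]
 [-0.18  0.98  0.06]
 [-0.31 -0.   -0.95]]
row [-0.5953, -0.49, -0.0269, -0.159, -0.6159, -0.9831] mm 386 deg 33.5 tcp [0.4   0.271 0.418]
row [-0.8813, -1.1391, 0.2191, -0.159, -0.6159, -0.9831] mm 728 deg 33.5 tcp [ 0.436 -0.082  0.295]
row [0.1303, -0.7074, 0.2152, 0.0, 0.0, 0.0] mm 375 deg 0.0 tcp [ 0.436 -0.082  0.295]
```

play_rows --rows '[[[-0.595, -0.49, -0.027, -0.159, -0.616, -0.983], [-0.595, -0.49, -0.027, -0.159, -0.616, -0.983], [-0.595, -0.49, -0.027, -0.159, -0.616, -0.983], [-0.595, -0.49, -0.027, -0.159, -0.616, -0.983], [-0.595, -0.49, -0.027, -0.159, -0.616, -0.983], [-0.595, -0.49, -0.027, -0.159, -0.616, -0.983], [-0.595, -0.49, -0.027, -0.159, -0.616, -0.983], [-0.595, -0.49, -0.027, -0.159, -0.616, -0.983], [-0.595, -0.49, -0.027, -0.159, -0.616, -0.983], [-0.595, -0.49, -0.027, -0.159, -0.616, -0.983], [-0.595, -0.49, -0.027, -0.159, -0.616, -0.983]]]' --claw 0.91

```text
clock: 1.02
tool_pos: [0.4015, 0.2665, 0.4181]
eef_rot: [-0.087, 0.984, 0.013, 0.156]
contact_force: [-1.0, 1.3, 0.2]
opening: 0.193
finger_force: 0.0
```

```bash
python3 - <<'E'
from h import *
s=get_state(); print(s["clock"],s["q"].round(2),s["tool_pos"].round(4),s["opening"])
R=rot(YAW+np.pi/2+.1,np.radians(18)); move(sl(-.075,0,.085),R)
E
```

```text
1.0167 [-0.65  0.44 -0.13  2.1   0.62  0.4   0.44] [0.4015 0.2665 0.4181] 0.1928803784037873
row [0.1269, -0.699, 0.2176, -0.0078, 0.0003, -0.2165] mm 371 deg 6.2 tcp [ 0.436 -0.082  0.295]
```

play_rows --rows '[[[0.127, -0.699, 0.218, -0.008, 0.0, -0.217], [0.127, -0.699, 0.218, -0.008, 0.0, -0.217], [0.127, -0.699, 0.218, -0.008, 0.0, -0.217], [0.127, -0.699, 0.218, -0.008, 0.0, -0.217], [0.127, -0.699, 0.218, -0.008, 0.0, -0.217], [0.127, -0.699, 0.218, -0.008, 0.0, -0.217], [0.127, -0.699, 0.218, -0.008, 0.0, -0.217], [0.127, -0.699, 0.218, -0.008, 0.0, -0.217], [0.127, -0.699, 0.218, -0.008, 0.0, -0.217], [0.127, -0.699, 0.218, -0.008, 0.0, -0.217], [0.127, -0.699, 0.218, -0.008, 0.0, -0.217], [0.127, -0.699, 0.218, -0.008, 0.0, -0.217], [0.127, -0.699, 0.218, -0.008, 0.0, -0.217]]]'

```text
clock: 2.1
tool_pos: [0.4377, -0.0845, 0.2919]
eef_rot: [-0.138, 0.978, 0.006, 0.155]
contact_force: [0.4, -0.4, -0.1]
opening: 0.091
finger_force: 0.0
```

```bash
python3 - <<'E'
from h import *
s=get_state(); print(s["clock"],s["q"].round(2),s["tool_pos"].round(4),s["opening"])
R=rot(YAW+np.pi/2+.1,np.radians(18)); move(sl(-.075,0,.008),R)
t=snapshot("top"); d=snapshot("side")
a=cv2.resize(t["pixels"][150:350,270:430],None,fx=2.4,fy=2.4); b=cv2.resize(d["pixels"][100:340,170:370],(400,480))
cv2.imwrite("pics/p2.png",np.hstack([a,b]))
E
```

```text
2.1 [ 0.39  0.7  -0.44  2.32  2.19  0.24 -0.23] [ 0.4377 -0.0845  0.2919] 0.09133249306707365
row [0.0147, 0.0064, 0.146, -0.0041, -0.0046, -0.0083] mm 73 deg 0.3 tcp [ 0.452 -0.079  0.22 ]
```

View pics/p2.png

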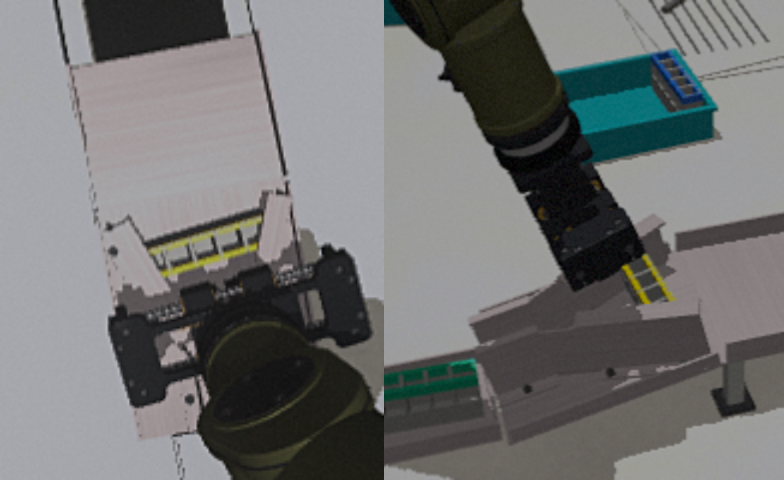

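The view shows the closed fingers over the gap just downhill of the rack (left crop, about 230,290). The rack has not moved and the body is clear above the lips. Descending.

play_rows --rows '[[[0, 0, 0.01, 0, 0, 0], [0.003, 0, 0.03, 0, 0, 0], [0.006, 0, 0.06, 0, 0, 0], [0.009, 0, 0.09, 0, 0, 0], [0.013, 0, 0.12, 0, 0, 0], [0.015, 0, 0.14, 0, 0, 0], [0.016, 0, 0.15, 0, 0, 0], [0.016, 0, 0.15, 0, 0, 0], [0.016, 0, 0.15, 0, 0, 0]]]'

```text
clock: 2.95
tool_pos: [0.4532, -0.0735, 0.2209]
eef_rot: [-0.146, 0.977, 0.009, 0.157]
contact_force: [0.6, -0.2, 0.2]
opening: 0.089
finger_force: 0.0
```

```bash
cat >> h.py <<'E'
def tip(length=nose_length):
    s=get_state(); R=Ro.from_quat(s["eef_rot"]); p=s["tool_pos"]+length*R.as_matrix()[:,2]
    w=p-T0; c=p-np.array([*CO,0])
    print("clock",round(s["clock"],2),"q",s["q"].round(2),"F",s["contact_force"].round(1),"open",round(s["opening"]*88,1),"grip",round(s["finger_force"],1))
    print("tip slope mm",(1000*np.array([w@ux,w@uy,w@n])).round(1),"chute mm",(1000*np.array([c@u,c@uy,c[2]])).round(1),"world",p.round(4))
E
python3 - <<'E'
from h import *
tip()
R=rot(YAW+np.pi/2+.1,np.radians(18)); move(sl(-.05,0,.008),R); move(sl(-.02,0,.008),R)
E
```

```text
clock 2.95 q [ 0.43  0.9  -0.56  2.31  2.3   0.44 -0.3 ] F [ 0.6 -0.2  0.2] open 7.8 grip 0.0
tip slope mm [-72.7   6.8   8.3] chute mm [-42.8   6.8  63.1] world [ 0.5036 -0.0629  0.0631]
row [-0.0437, -0.0162, 0.0054, 0.0136, 0.0032, 0.0206] mm 23 deg 0.7 tcp [ 0.476 -0.075  0.225]
row [-0.103, -0.0229, 0.0117, 0.0136, 0.0032, 0.0206] mm 53 deg 0.7 tcp [ 0.505 -0.07   0.232]
```

play_rows --rows '[[[-0.006, -0.004, 0.001, 0, 0, 0], [-0.012, -0.008, 0.001, 0, 0, 0], [-0.018, -0.012, 0.002, 0, 0, 0], [-0.024, -0.014, 0.003, 0, 0, 0], [-0.03, -0.016, 0.003, 0, 0, 0], [-0.036, -0.016, 0.004, 0, 0, 0], [-0.042, -0.016, 0.005, 0, 0, 0], [-0.048, -0.016, 0.006, 0, 0, 0], [-0.054, -0.016, 0.006, 0, 0, 0], [-0.06, -0.017, 0.007, 0, 0, 0], [-0.066, -0.018, 0.008, 0, 0, 0], [-0.072, -0.019, 0.008, 0, 0, 0], [-0.078, -0.02, 0.009, 0, 0, 0], [-0.084, -0.021, 0.01, 0, 0, 0], [-0.084, -0.021, 0.01, 0, 0, 0]]]'

```text
clock: 4.2
tool_pos: [0.4965, -0.0728, 0.2293]
eef_rot: [-0.145, 0.977, 0.009, 0.157]
contact_force: [0.1, -0.2, 0.1]
opening: 0.087
finger_force: 0.0
```

```bash
cat >> h.py <<'E'
def findrack(level=False):
    for nm in("top","side"):
        s=snapshot(nm); N,q=(ez,ch(.09,0,.122)) if level else (n,sl(0,0,.052))
        for c in blobs(yellow(s),15):
            P=onplane(s,c[:,0].astype(float),q,N)-(np.array([*CO,.07]) if level else T0)
            S=1000*np.c_[P@(u if level else ux),P@uy]
            if abs(S).max()<190: r=cv2.minAreaRect(S.astype(np.float32)); print(nm,[np.round(x,1) for x in r])
        cv2.imwrite(f"pics/last_{nm}.png",s["pixels"])
E
python3 - <<'E'
from h import *
tip(); findrack()
E
```

```text
clock 4.2 q [ 0.35  0.86 -0.44  2.19  2.21  0.29 -0.22] F [ 0.1 -0.2  0.1] open 7.6 grip 0.0
tip slope mm [-29.   -0.8   7.7] chute mm [ 0.  -0.8 71.5] world [ 0.5471 -0.0624  0.0715]
top [array([-3.2, -1. ]), array([ 25.1, 111.1]), np.float64(6.4)]
side [array([  7.8, -54.3]), array([40.5, 17.2]), np.float64(56.6)]
```

```bash
cat >> h.py <<'E'
def path(wps,k):
    "wps: list of (tip,R); k rows per leg; prints rows from the measured pose"
    s=get_state(); p0=s["tool_pos"]; R0=Ro.from_quat(s["eef_rot"]); a,Ra=p0+nose_length*R0.as_matrix()[:,2],R0; out=[]
    for (b,Rb),m in zip(wps,k):
        D=(Ra.inv()*Rb).as_rotvec()
        for i in range(1,m+1):
            R=Ra*Ro.from_rotvec(D*i/m); p=a+(b-a)*i/m-nose_length*R.as_matrix()[:,2]
            out.append(np.r_[R0.inv().apply(p-p0)/.5,(R0.inv()*R).as_rotvec()/.5].round(3).tolist())
        a,Ra=b,Rb
    print(out)
E
python3 - <<'E'
from h import *
path([(sl(0,0,.009),rot(YAW+np.pi/2,np.radians(15)))],[9])
E
```

```text
[[-0.009, -0.0, 0.0, 0.001, 0.012, 0.024], [-0.017, -0.001, 0.001, 0.001, 0.024, 0.048], [-0.026, -0.001, 0.001, 0.002, 0.036, 0.072], [-0.034, -0.002, 0.002, 0.002, 0.048, 0.096], [-0.043, -0.003, 0.002, 0.003, 0.059, 0.12], [-0.051, -0.003, 0.003, 0.003, 0.071, 0.144], [-0.06, -0.004, 0.003, 0.004, 0.083, 0.168], [-0.068, -0.004, 0.004, 0.004, 0.095, 0.192], [-0.077, -0.005, 0.004, 0.005, 0.107, 0.216]]
```

play_rows --rows '[[[-0.009, 0, 0, 0, 0.012, 0.024], [-0.017, -0.001, 0.001, 0, 0.024, 0.048], [-0.026, -0.001, 0.001, 0, 0.036, 0.072], [-0.034, -0.002, 0.002, 0, 0.048, 0.096], [-0.043, -0.003, 0.002, 0, 0.06, 0.12], [-0.051, -0.003, 0.003, 0, 0.071, 0.144], [-0.06, -0.004, 0.003, 0, 0.083, 0.168], [-0.068, -0.004, 0.004, 0, 0.095, 0.192], [-0.077, -0.005, 0.004, 0, 0.107, 0.216], [-0.077, -0.005, 0.004, 0, 0.107, 0.216]]]'

```text
clock: 5.13
tool_pos: [0.5332, -0.0639, 0.2396]
eef_rot: [-0.092, 0.987, 0.013, 0.131]
contact_force: [-0.5, -1.1, -0.0]
opening: 0.09
finger_force: 0.0
```

```bash
python3 - <<'E'
from h import *
tip(); findrack(True)
path([(ch(.066,0,.079),rot(YAW+np.pi/2,np.radians(9)))],[11])
cv2.imwrite("pics/p3.png",np.hstack([cv2.resize(cv2.imread("pics/last_top.png")[130:330,270:430],None,fx=2.4,fy=2.4),cv2.resize(cv2.imread("pics/last_side.png")[100:340,200:400],None,fx=2,fy=2)]))
E
```

```text
clock 5.13 q [ 0.14  0.82 -0.14  2.07  1.76  0.04  0.06] F [-0.5 -1.1 -0. ] open 7.9 grip 0.0
tip slope mm [1.3 0.6 9.2] chute mm [29.3  0.6 79.3] world [ 0.5756 -0.0558  0.0793]
top [array([51.6,  2.7]), array([112.4,  25.4]), np.float64(89.5)]
side [array([59.7, -6.5]), array([128.5,  27.2]), np.float64(81.0)]
[[-0.01, -0.0, 0.002, 0.0, 0.019, -0.0], [-0.019, -0.0, 0.004, 0.001, 0.038, -0.0], [-0.029, -0.0, 0.005, 0.001, 0.057, -0.0], [-0.039, -0.0, 0.007, 0.002, 0.077, -0.0], [-0.049, -0.0, 0.009, 0.002, 0.096, -0.0], [-0.058, -0.0, 0.011, 0.003, 0.115, -0.0], [-0.068, -0.001, 0.013, 0.003, 0.134, -0.0], [-0.078, -0.001, 0.015, 0.004, 0.153, -0.0], [-0.088, -0.001, 0.017, 0.004, 0.172, -0.0], [-0.097, -0.001, 0.019, 0.005, 0.191, -0.0], [-0.107, -0.001, 0.021, 0.005, 0.21, -0.0]]
```

View pics/p3.png

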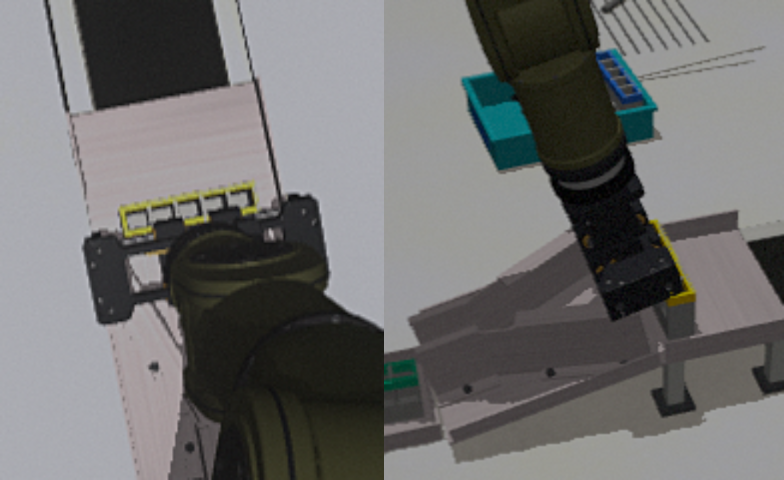

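The rack is on the landing at chute x of about 52 mm, square to the chute and upright. Joint 6 is at its lower stop, so I'll take out some lean first and then push on.

```bash
python3 - <<'E'
from h import *
R=rot(YAW+np.pi/2,np.radians(4))
path([(ch(.028,0,.0795),R),(ch(.070,0,.0795),R)],[5,10])
E
```

```text
[[-0.013, -0.0, 0.0, 0.001, 0.077, 0.0], [-0.025, -0.0, 0.001, 0.002, 0.154, 0.0], [-0.038, -0.0, 0.002, 0.003, 0.231, 0.0], [-0.05, -0.001, 0.003, 0.004, 0.308, 0.0], [-0.063, -0.001, 0.005, 0.005, 0.385, 0.0], [-0.071, -0.001, 0.007, 0.005, 0.385, 0.0], [-0.079, -0.001, 0.009, 0.005, 0.385, 0.0], [-0.087, -0.001, 0.012, 0.005, 0.385, 0.0], [-0.095, -0.001, 0.014, 0.005, 0.385, 0.0], [-0.103, -0.001, 0.016, 0.005, 0.385, 0.0], [-0.111, -0.001, 0.018, 0.005, 0.385, 0.0], [-0.119, -0.001, 0.02, 0.005, 0.385, 0.0], [-0.128, -0.001, 0.022, 0.005, 0.385, 0.0], [-0.136, -0.001, 0.025, 0.005, 0.385, 0.0], [-0.144, -0.001, 0.027, 0.005, 0.385, 0.0]]
```

play_rows --rows '[[[-0.013, 0, 0, 0, 0.077, 0], [-0.025, 0, 0.001, 0, 0.154, 0], [-0.038, 0, 0.002, 0, 0.231, 0], [-0.05, -0.001, 0.003, 0, 0.308, 0], [-0.063, -0.001, 0.005, 0, 0.385, 0], [-0.063, -0.001, 0.005, 0, 0.385, 0]]]'

```text
clock: 5.73
tool_pos: [0.5648, -0.0587, 0.2456]
eef_rot: [-0.091, 0.995, 0.006, 0.035]
contact_force: [0.7, -1.3, -1.1]
opening: 0.091
finger_force: 0.0
```

```bash
python3 - <<'E'
from h import *
tip()
R=rot(YAW+np.pi/2,np.radians(4))
path([(ch(.070,0,.0795),R)],[10])
E
```

```text
clock 5.73 q [ 0.37  0.9  -0.59  1.88  0.9   0.56  0.95] F [ 0.7 -1.3 -1.1] open 8.0 grip 0.0
tip slope mm [2.  0.7 9.8] chute mm [29.9  0.7 80. ] world [ 0.5762 -0.0555  0.08  ]
[[-0.008, 0.0, 0.001, 0.001, 0.0, -0.0], [-0.016, 0.0, 0.001, 0.003, 0.0, -0.001], [-0.024, 0.0, 0.002, 0.004, 0.001, -0.001], [-0.032, 0.0, 0.003, 0.005, 0.001, -0.002], [-0.04, 0.0, 0.003, 0.006, 0.001, -0.002], [-0.048, 0.0, 0.004, 0.008, 0.001, -0.003], [-0.056, 0.001, 0.005, 0.009, 0.002, -0.003], [-0.064, 0.001, 0.005, 0.01, 0.002, -0.003], [-0.072, 0.001, 0.006, 0.011, 0.002, -0.004], [-0.08, 0.001, 0.007, 0.013, 0.002, -0.004]]
```

play_rows --rows '[[[-0.008, 0, 0.001, 0, 0, 0], [-0.016, 0, 0.001, 0, 0, 0], [-0.024, 0, 0.002, 0, 0, 0], [-0.032, 0, 0.003, 0, 0, 0], [-0.04, 0, 0.003, 0, 0, 0], [-0.048, 0, 0.004, 0, 0, 0], [-0.056, 0, 0.005, 0, 0, 0], [-0.064, 0, 0.005, 0, 0, 0], [-0.072, 0, 0.006, 0, 0, 0], [-0.08, 0, 0.007, 0, 0, 0], [-0.08, 0, 0.007, 0, 0, 0]]]'

```text
clock: 6.65
tool_pos: [0.603, -0.0515, 0.2441]
eef_rot: [-0.093, 0.995, 0.005, 0.035]
contact_force: [-0.7, -0.5, 1.0]
opening: 0.089
finger_force: 0.0
```

```bash
python3 - <<'E'
from h import *
tip(); findrack(True)
move(ch(.04,0,.0795),rot(YAW+np.pi/2,np.radians(4)))
move(ch(.04,0,.20),rot(YAW+np.pi/2,np.radians(4)))
E
```

```text
clock 6.65 q [ 0.35  0.94 -0.61  1.76  0.85  0.64  1.01] F [-0.7 -0.5  1. ] open 7.9 grip 0.0
tip slope mm [39.6  0.1  0.3] chute mm [68.7  0.1 78.5] world [ 0.6144 -0.0489  0.0785]
top [array([90.9, 47.9]), array([16.5, 25.1]), np.float64(88.3)]
side [array([ 89.7, -64.9]), array([27.3,  9. ]), np.float64(1.4)]
row [0.0554, 0.0008, -0.0059, 0.0052, -0.0016, 0.001] mm 28 deg 0.2 tcp [ 0.575 -0.056  0.245]
row [0.0388, 0.0014, -0.2463, 0.0052, -0.0016, 0.001] mm 125 deg 0.2 tcp [ 0.575 -0.056  0.366]
```

play_rows --rows '[[[0.02, 0, -0.002, 0, 0, 0], [0.04, 0, -0.004, 0, 0, 0], [0.055, 0, -0.006, 0, 0, 0], [0.05, 0, -0.08, 0, 0, 0], [0.045, 0, -0.16, 0, 0, 0.1], [0.04, 0, -0.24, 0, 0, 0.3], [0.03, 0, -0.26, 0, 0, 0.5], [0.02, 0, -0.26, 0, 0, 0.75], [0.01, 0, -0.26, 0, 0, 0.98], [0.01, 0, -0.26, 0, 0, 0.98]]]' --claw 0

```text
clock: 7.58
tool_pos: [0.589, -0.0544, 0.3743]
eef_rot: [0.153, 0.988, 0.013, 0.033]
contact_force: [0.1, 1.3, -0.1]
opening: 0.821
finger_force: 0.0
```

play_rows --rows '[[[0, 0, 0, 0, 0, 0.24], [0, 0, 0, 0, 0, 0.48], [0, 0, 0, 0, 0, 0.72], [0, 0, 0, 0, 0, 0.98], [0, 0, 0, 0, 0, 0.98]]]'

```text
clock: 8.0
tool_pos: [0.588, -0.0545, 0.3732]
eef_rot: [0.386, 0.922, 0.02, 0.028]
contact_force: [-1.4, -0.0, 0.7]
opening: 1.003
finger_force: 0.0
```

```bash
python3 - <<'E'
from h import *
tip(); findrack(True)
move(ch(.091,0,.20),rot(YAW,0)); print(Ro.from_quat(get_state()["eef_rot"]).as_matrix().round(2))
E
```

```text
clock 8.0 q [ 0.3   0.7  -0.49  1.73  0.45  0.75  0.37] F [-1.4 -0.   0.7] open 88.3 grip 0.0
tip slope mm [ 51.1  -0.2 129.8] chute mm [ 5.300e+01 -2.000e-01  2.076e+02] world [ 0.599  -0.0521  0.2076]
top [array([80.8, 42.2]), array([ 5.2, 24.9]), np.float64(0.4)]
side [array([90.9, -5.9]), array([127.4,  30.4]), np.float64(90.0)]
row [-0.0536, 0.0809, 0.021, 0.133, 0.0362, 1.1936] mm 50 deg 34.4 tcp [ 0.636 -0.045  0.366]
[[-0.7   0.71  0.07]
 [ 0.71  0.7   0.01]
 [-0.04  0.06 -1.  ]]
```

play_rows --rows '[[[-0.02, 0.02, 0.01, 0.03, 0.01, 0.25], [-0.04, 0.04, 0.02, 0.06, 0.02, 0.5], [-0.054, 0.081, 0.021, 0.09, 0.03, 0.75], [-0.054, 0.081, 0.021, 0.11, 0.03, 0.98], [-0.054, 0.081, 0.021, 0.11, 0.03, 0.98], [-0.054, 0.081, 0.021, 0.11, 0.03, 0.98]]]'

```text
clock: 8.6
tool_pos: [0.6366, -0.0454, 0.3659]
eef_rot: [0.596, 0.803, 0.003, 0.005]
contact_force: [-0.5, 0.0, -0.4]
opening: 1.0
finger_force: 0.0
```

```bash
python3 - <<'E'
from h import *
tip(); findrack(True)
move(ch(.091,0,.20),rot(YAW,0))
cv2.imwrite("pics/p4.png",np.hstack([cv2.resize(cv2.imread("pics/last_top.png")[110:330,260:420],None,fx=2.4,fy=2.4),cv2.resize(cv2.imread("pics/last_side.png")[100:320,230:430],None,fx=2,fy=2.4)]))
E
```

```text
clock 8.6 q [ 0.19  0.76 -0.35  1.56  0.32  0.86  0.01] F [-0.5  0.  -0.4] open 88.0 grip 0.0
tip slope mm [ 88.7  -0.9 113.9] chute mm [ 93.   -0.9 199.9] world [ 0.6385 -0.0455  0.1999]
top [array([91.2, 34.4]), array([26.6, 41.7]), np.float64(2.4)]
side [array([90.9, -5.9]), array([127.4,  30.4]), np.float64(90.0)]
row [0.0019, 0.0007, 0.0001, 0.0225, 0.0056, 0.2105] mm 1 deg 6.1 tcp [ 0.636 -0.045  0.366]
```

View pics/p4.png

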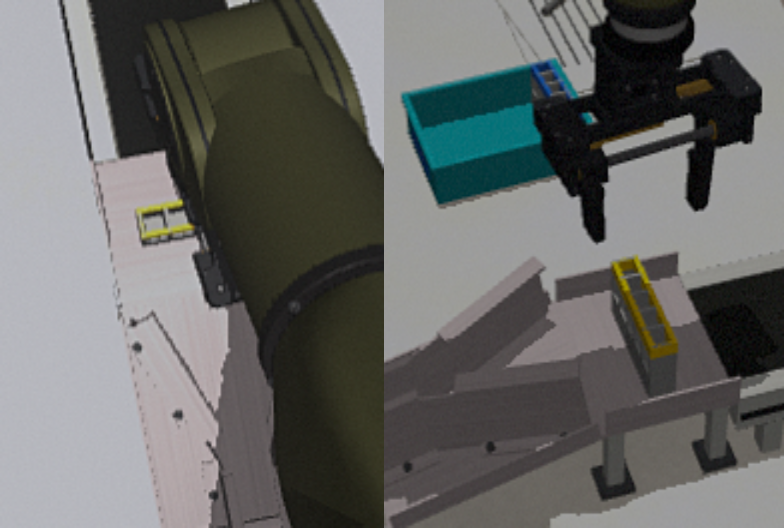

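The rack stands upright on the landing with the open fingers straddling above it, the −x finger at about (595,225) and the +x finger at about (700,195). Finishing the turn and descending.

play_rows --rows '[[[0.002, 0, 0, 0.022, 0.006, 0.105], [0.002, 0, 0, 0.022, 0.006, 0.21], [0.002, 0, 0.04, 0.022, 0.006, 0.21], [0.002, 0, 0.09, 0.022, 0.006, 0.21], [0.002, 0, 0.12, 0.022, 0.006, 0.21], [0.002, 0, 0.12, 0.022, 0.006, 0.21], [0.002, 0, 0.12, 0.022, 0.006, 0.21]]]'

```text
clock: 9.28
tool_pos: [0.6369, -0.0449, 0.3059]
eef_rot: [0.64, 0.769, 0.0, -0.0]
contact_force: [1.0, 0.6, -0.6]
opening: 1.0
finger_force: 0.0
```

```bash
python3 - <<'E'
from h import *
tip(); findrack(True)
move(ch(.0905,-.001,.082),rot(YAW,0))
E
```

```text
clock 9.28 q [ 0.16  0.84 -0.29  1.6   0.32  0.75 -0.1 ] F [ 1.   0.6 -0.6] open 88.0 grip 0.0
tip slope mm [74.6  0.  55.6] chute mm [ 91.4   0.  139.9] world [ 0.6368 -0.0448  0.1399]
top [array([91.1, 40.4]), array([25.7, 30.4]), np.float64(1.2)]
side [array([90.6, -5.9]), array([127.4,  30.9]), np.float64(90.0)]
row [-0.0021, -0.0042, 0.1191, 0.0067, -0.0005, -0.0061] mm 60 deg 0.3 tcp [ 0.636 -0.046  0.248]
```

play_rows --rows '[[[0, 0, 0.03, 0, 0, 0], [0, -0.001, 0.07, 0, 0, 0], [0, -0.001, 0.1, 0, 0, 0], [0, -0.001, 0.118, 0, 0, 0], [0, -0.001, 0.118, 0, 0, 0], [0, -0.001, 0.118, 0, 0, 0]]]'

```text
clock: 9.88
tool_pos: [0.6374, -0.0445, 0.2481]
eef_rot: [0.64, 0.768, 0.001, 0.001]
contact_force: [0.1, 0.3, 0.8]
opening: 0.998
finger_force: 0.0
```

play_rows --rows '[[[0, 0, 0, 0, 0, 0], [0, 0, 0, 0, 0, 0], [0, 0, 0, 0, 0, 0], [0, 0, 0, 0, 0, 0], [0, 0, 0, 0, 0, 0], [0, 0, 0, 0, 0, 0], [0, 0, 0, 0, 0, 0], [0, 0, 0, 0, 0, 0], [0, 0, 0, 0, 0, 0], [0, 0, 0, 0, 0, 0]]]' --claw 1 --squeeze 25

```text
clock: 10.72
tool_pos: [0.637, -0.0445, 0.2473]
eef_rot: [0.64, 0.768, 0.001, 0.0]
contact_force: [0.8, -0.4, 0.2]
opening: 0.296
finger_force: 25.0
```

```bash
python3 - <<'E'
from h import *
tip(); findrack(True)
E
```

```text
clock 10.72 q [ 0.14  0.92 -0.26  1.63  0.35  0.64 -0.13] F [ 0.8 -0.4  0.2] open 26.1 grip 25.0
tip slope mm [62.9  0.4 -1.9] chute mm [92.   0.4 81.3] world [ 0.6372 -0.0444  0.0813]
top [array([90.9, 43.2]), array([26.3, 27.3]), np.float64(1.6)]
side [array([ 89.8, -12.1]), array([ 30.2, 114.7]), np.float64(0.9)]
```

play_rows --rows '[[[0, 0, -0.02, 0, 0, 0], [0, 0, -0.05, 0, 0, 0], [0, 0, -0.1, 0, 0, 0], [0, 0, -0.15, 0, 0, 0], [0, 0, -0.2, 0, 0, 0], [0, 0, -0.24, 0, 0, 0], [0, 0, -0.26, 0, 0, 0], [0, 0, -0.26, 0, 0, 0], [0, 0, -0.26, 0, 0, 0]]]'

```text
clock: 11.57
tool_pos: [0.6366, -0.0447, 0.3773]
eef_rot: [0.64, 0.768, 0.001, 0.0]
contact_force: [-0.9, 0.1, -1.0]
opening: 0.295
finger_force: 25.0
```

```bash
python3 - <<'E'
from h import *
tip(); 
path([(np.array([.4985,-.3805,.205]),rot(0,0))],[14])
E
```

```text
clock 11.57 q [ 0.17  0.75 -0.32  1.55  0.28  0.89 -0.07] F [-0.9  0.1 -1. ] open 25.9 grip 25.0
tip slope mm [ 89.5   0.3 125.4] chute mm [ 91.5   0.3 211.3] world [ 0.6368 -0.0446  0.2113]
[[-0.044, -0.028, 0.001, 0.0, -0.0, 0.026], [-0.087, -0.056, 0.002, 0.0, -0.0, 0.052], [-0.131, -0.084, 0.003, 0.001, -0.0, 0.078], [-0.175, -0.112, 0.003, 0.001, -0.0, 0.104], [-0.218, -0.14, 0.004, 0.001, -0.0, 0.13], [-0.262, -0.168, 0.005, 0.001, -0.0, 0.155], [-0.305, -0.196, 0.006, 0.001, -0.0, 0.181], [-0.349, -0.224, 0.007, 0.001, -0.0, 0.207], [-0.393, -0.253, 0.008, 0.002, -0.0, 0.233], [-0.436, -0.281, 0.008, 0.002, -0.001, 0.259], [-0.48, -0.309, 0.009, 0.002, -0.001, 0.285], [-0.524, -0.337, 0.01, 0.002, -0.001, 0.311], [-0.567, -0.365, 0.011, 0.002, -0.001, 0.337], [-0.611, -0.393, 0.012, 0.002, -0.001, 0.363]]
```

play_rows --rows '[[[-0.03, -0.02, 0, 0, 0, 0.02], [-0.075, -0.05, 0.002, 0, 0, 0.045], [-0.12, -0.077, 0.003, 0, 0, 0.07], [-0.17, -0.109, 0.003, 0, 0, 0.1], [-0.22, -0.141, 0.004, 0, 0, 0.13], [-0.27, -0.174, 0.005, 0, 0, 0.16], [-0.32, -0.206, 0.006, 0, 0, 0.19], [-0.37, -0.238, 0.007, 0, 0, 0.22], [-0.42, -0.27, 0.008, 0, 0, 0.25], [-0.47, -0.302, 0.009, 0, 0, 0.28], [-0.52, -0.334, 0.01, 0, 0, 0.31], [-0.56, -0.36, 0.011, 0, 0, 0.333], [-0.59, -0.38, 0.012, 0, 0, 0.35], [-0.605, -0.39, 0.012, 0, 0, 0.36], [-0.611, -0.393, 0.012, 0, 0, 0.363], [-0.611, -0.393, 0.012, 0, 0, 0.363], [-0.611, -0.393, 0.012, 0, 0, 0.363], [-0.611, -0.393, 0.012, 0, 0, 0.363]]]'

```text
clock: 13.07
tool_pos: [0.4997, -0.3787, 0.3708]
eef_rot: [0.706, 0.708, 0.001, -0.0]
contact_force: [-0.2, 0.2, -0.3]
opening: 0.295
finger_force: 25.0
```

```bash
python3 - <<'E'
from h import *
tip(); t=snapshot("top"); d=snapshot("side")
move(np.array([.4985,-.3805,.03]),rot(0,0))
for nm,s in(("top",t),("side",d)):
    for c in blobs(yellow(s),15):
        for z in(.056,.205-.0113+.052): print(nm,z,[np.round(x,1) for x in cv2.minAreaRect((onz(s,c[:,0].astype(float),z)[:,:2]*1000).astype(np.float32))])
cv2.imwrite("pics/p5.png",np.hstack([t["pixels"][160:400,400:600],d["pixels"][200:480,200:440][:240]]).repeat(1,0))
E
```

```text
clock 13.07 q [ 0.75  0.74 -0.32  1.59  0.28  0.86  0.33] F [-0.2  0.2 -0.3] open 26.0 grip 25.0
tip slope mm [-103.5 -302.6  159.8] chute mm [-104.4 -302.6  204.8] world [ 0.5    -0.3783  0.2048]
row [-0.0032, -0.0026, 0.35, 0.0035, -0.0027, 0.0047] mm 175 deg 0.2 tcp [ 0.498 -0.38   0.196]
top 0.056 [array([ 508.3, -422.1]), array([31.5, 68.6]), np.float64(1.2)]
top 0.24569999999999997 [array([ 500.1, -349.1]), array([26.2, 56.9]), np.float64(1.2)]
top 0.056 [array([ 585.6, -381.2]), array([118. ,  58.6]), np.float64(89.7)]
top 0.24569999999999997 [array([ 564.2, -315.2]), array([97.9, 48.6]), np.float64(89.7)]
side 0.056 [array([ 585.7, -385.4]), array([ 60.9, 123.9]), np.float64(0.1)]
side 0.24569999999999997 [array([ 562.4, -520.9]), array([46.4, 94.4]), np.float64(0.1)]
side 0.056 [array([ 509. , -219.9]), array([ 57.8, 137.2]), np.float64(7.0)]
side 0.24569999999999997 [array([ 504. , -394.8]), array([ 44. , 104.5]), np.float64(7.0)]
```

View pics/p5.png

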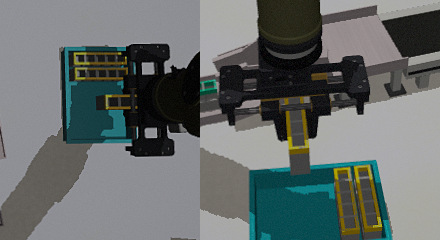

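The held rack hangs upright over the free part of the bin (top crop about (120,102), side crop about (298,145)), parallel to the standing racks. Descending.

play_rows --rows '[[[-0.002, -0.001, 0.03, 0, 0, 0], [-0.003, -0.002, 0.08, 0, 0, 0], [-0.004, -0.003, 0.13, 0, 0, 0], [-0.004, -0.003, 0.18, 0, 0, 0], [-0.004, -0.003, 0.23, 0, 0, 0], [-0.004, -0.003, 0.27, 0, 0, 0], [-0.004, -0.003, 0.3, 0, 0, 0], [-0.004, -0.003, 0.32, 0, 0, 0], [-0.004, -0.003, 0.335, 0, 0, 0], [-0.004, -0.003, 0.35, 0, 0, 0], [-0.004, -0.003, 0.36, 0, 0, 0], [-0.004, -0.003, 0.365, 0, 0, 0], [-0.004, -0.003, 0.365, 0, 0, 0], [-0.004, -0.003, 0.365, 0, 0, 0]]]'

```text
clock: 14.33
tool_pos: [0.4976, -0.3825, 0.1889]
eef_rot: [0.707, 0.707, 0.001, 0.001]
contact_force: [-0.5, 0.6, -0.3]
opening: 0.296
finger_force: 25.0
```

```bash
python3 - <<'E'
from h import *
tip()
for nm in("top","side"):
    s=snapshot(nm)
    for c in blobs(yellow(s),15): print(nm,[np.round(x,1) for x in cv2.minAreaRect((onz(s,c[:,0].astype(float),.06)[:,:2]*1000).astype(np.float32))])
E
```

```text
clock 14.33 q [ 0.7   0.99 -0.22  1.68  0.38  0.51  0.24] F [-0.5  0.6 -0.3] open 26.1 grip 25.0
tip slope mm [-144.  -306.3  -17.6] chute mm [-107.2 -306.3   22.9] world [ 0.4979 -0.3825  0.0229]
top [array([ 497.6, -352.9]), array([54.2, 23.4]), np.float64(89.3)]
top [array([ 585.1, -379.3]), array([117.4,  58.5]), np.float64(89.7)]
side [array([ 502.5, -403.6]), array([85.9, 36.1]), np.float64(89.2)]
side [array([ 584.4, -389.4]), array([ 67.3, 121.6]), np.float64(4.7)]
```

play_rows --rows '[[[0.002, 0, 0.002, 0, 0, 0], [0.004, 0, 0.004, 0, 0, 0], [0.004, 0, 0.006, 0, 0, 0], [0.004, 0, 0.008, 0, 0, 0], [0.004, 0, 0.01, 0, 0, 0], [0.004, 0, 0.012, 0, 0, 0], [0.004, 0, 0.013, 0, 0, 0], [0.004, 0, 0.013, 0, 0, 0], [0.004, 0, 0.013, 0, 0, 0]]]'

```text
clock: 15.18
tool_pos: [0.4974, -0.3804, 0.1818]
eef_rot: [0.707, 0.707, 0.001, 0.0]
contact_force: [-0.2, -0.0, -0.8]
opening: 0.29
finger_force: 25.0
```

```bash
python3 - <<'E'
from h import *
tip()
E
```

```text
clock 15.18 q [ 0.7   1.   -0.22  1.68  0.39  0.5   0.24] F [-0.2 -0.  -0.8] open 25.5 grip 25.0
tip slope mm [-145.4 -304.1  -24.5] chute mm [-107.1 -304.1   15.8] world [ 0.4976 -0.3803  0.0158]
```

Force is still near zero, so I'll lower in small steps until it makes contact.

play_rows --rows '[[[0, 0, 0.001, 0, 0, 0], [0, 0, 0.002, 0, 0, 0], [0, 0, 0.002, 0, 0, 0], [0, 0, 0.002, 0, 0, 0]]]'

```text
clock: 15.52
tool_pos: [0.4975, -0.3804, 0.1812]
eef_rot: [0.707, 0.707, 0.001, 0.0]
contact_force: [-0.5, 0.7, 3.4]
opening: 0.29
finger_force: 25.0
```

Contact at 3.4 N. Opening part way.

play_rows --rows '[[[0, 0, 0, 0, 0, 0], [0, 0, 0, 0, 0, 0], [0, 0, 0, 0, 0, 0], [0, 0, 0, 0, 0, 0], [0, 0, 0, 0, 0, 0], [0, 0, 0, 0, 0, 0]]]' --claw 0.45

```text
clock: 16.02
tool_pos: [0.4974, -0.3804, 0.1808]
eef_rot: [0.707, 0.707, 0.001, 0.0]
contact_force: [-0.1, 0.8, 0.3]
opening: 0.55
finger_force: 0.0
```

play_rows --rows '[[[0, 0, -0.02, 0, 0, 0], [0, 0, -0.06, 0, 0, 0], [0, 0, -0.1, 0, 0, 0], [0, 0, -0.15, 0, 0, 0], [0, 0, -0.22, 0, 0, 0], [0, 0, -0.3, 0, 0, 0], [0, 0, -0.36, 0, 0, 0], [0.08, 0, -0.4, 0, 0, 0], [0.16, 0, -0.4, 0, 0, 0], [0.24, 0, -0.4, 0, 0, 0], [0.32, 0, -0.4, 0, 0, 0], [0.4, 0, -0.4, 0, 0, 0], [0.4, 0, -0.4, 0, 0, 0], [0.4, 0, -0.4, 0, 0, 0]]]'

```text
clock: 17.18
tool_pos: [0.4975, -0.1775, 0.3821]
eef_rot: [0.705, 0.709, 0.001, 0.0]
contact_force: [0.5, -0.4, 0.4]
opening: 0.544
finger_force: 0.0
```

```bash
python3 - <<'E'
from h import *
tip()
for nm in("top","side"):
    s=snapshot(nm)
    for c in blobs(yellow(s),15): print(nm,[np.round(x,1) for x in cv2.minAreaRect((onz(s,c[:,0].astype(float),.056)[:,:2]*1000).astype(np.float32))])
    cv2.imwrite(f"pics/end_{nm}.png",s["pixels"])
cv2.imwrite("pics/p6.png",np.hstack([cv2.resize(cv2.imread("pics/end_top.png")[170:330,440:560],None,fx=3,fy=3),cv2.resize(cv2.imread("pics/end_side.png")[330:480,230:400],(420,480))]))
E
```

```text
clock 17.18 q [ 0.45  0.6  -0.31  1.88  0.27  0.7  -0.01] F [ 0.5 -0.4  0.4] open 47.9 grip 0.0
tip slope mm [ -66.9 -104.6  163.6] chute mm [ -69.5 -104.6  216.1] world [ 0.4979 -0.1773  0.2161]
top [array([ 585.5, -381.2]), array([118.3,  58.7]), np.float64(89.7)]
side [array([ 498. , -385.2]), array([ 26.7, 122.8]), np.float64(0.6)]
side [array([ 585.7, -385.4]), array([ 60.9, 123.9]), np.float64(0.1)]
```

View pics/p6.png

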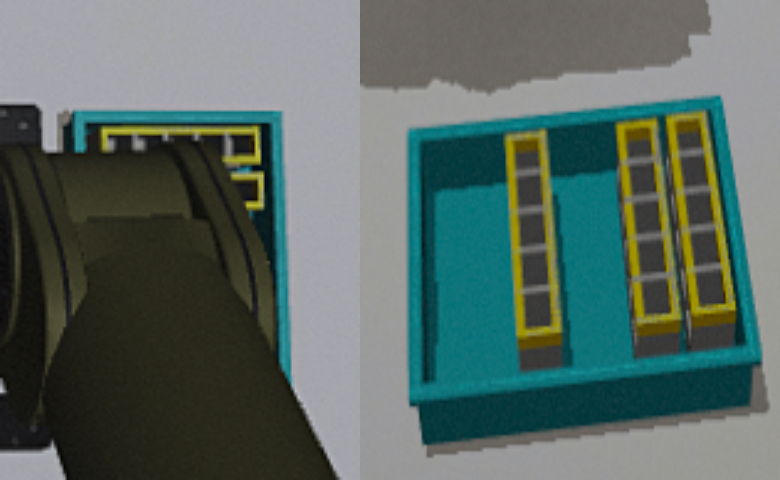

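The rack stands upright in the bin, at about (535,240) in the right crop. It is parallel to the others within 0.01 rad, its centre is level with theirs in y (-385.2 against -385.4 mm), and the other racks have not moved.

```bash
python3 -c "
from plant import *
print(finish_job())"
```

```text
the job is handed in; nothing more can be done
None
```

The job is handed in: the jammed rack was pushed up to the landing, lifted out and set down upright in the yellow bin, in line with the yellow racks there, about 17 s into the 56 s allowed.

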